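# Shelve the tape measure and the nail carton by height

## Robot

A 6-joint arm with a two-finger parallel gripper is mounted at the origin on a cart in front of the work surface, level with it; the furniture and walls round the work are solid. World frame = base frame: x ahead of the robot, y to its left, z up, the work surface at z = 0. Lengths are in m, angles in rad, forces in N, time in s.
With the tool pointing down it reaches from about 0.3 to 0.775 m from the base axis. Payload 14.6 kg.
Tool frame: the origin (TCP) lies midway between the tips of the shut fingers; the grasp point (between the pads) lies arm.grasp_offset behind it (arm.grasp_offset is the distance from the TCP to the grasp point, in m); z points along the fingers, y is the direction in which the jaws open and shut (so a half turn about z gives the same grasp; the last joint's range is limited). The gripper opens to 85 mm and grips with 20 to 120 N. Pads are 22 mm wide; open, the fingers measure 114 mm over their backs; the gripper's body (76 mm by 85 mm) begins 54 mm behind the grasp point. The pads swing forward as they close: fully open they stand 13 mm farther back than shut.
Start: joints at [1.238, 0.3, 1.521, -0, 1.321, -0.067], TCP at [0.144, 0.531, 0.231] pointing down, gripper open.
Joint ranges: [-3.03, 3.03], [-0.79, 2.21], [0.23, 2.52], [-1.04, 4.18], [0, 3.07], [-2.55, 2.55]. Speed limits (rad/s): [2.22, 2.22, 2.57, 3.14, 3.14, 3.14].

## Interface

Orientations are given as a unit quaternion [x, y, z, w].
In Python, from workcell import arm gives the robot as it stands.
- The arm moves only by the tool apply_moves, never from a script. Its argument "steps" is a list of rows, each an object with "claw": the opening in per cent of the stroke, from 0 (shut) to 100 (fully open); "dp": the shift along the world's x, y, z in cm, a list of three; "twist": the turn, a rotation vector about the world's x, y, z in rad, a list of three. A call has 1 to 20 rows; each row is the pose to reach, as a shift and turn from the pose measured when the call began; what a row does not reach only later rows make up. A row lasts 1/8 s, in which the tool goes at most 62.5 mm and 10.7 degrees, less where a joint would pass 70% of its speed; a pose out of reach is approached as far as the arm can. A call with a gripper value outside its range is refused whole. The fingers move at their own pace and stop on an object; "newtons" is the grip in N (left out, the last holds). Time passes only in rows, so rows that repeat a pose let the fingers close. It gives the time, the measured TCP pose, the force and the opening at its end, in the units of the state.
- arm.observe(): the state, without advancing time (a new reading comes with each control period).
- arm.read_camera(name): name is "scene" or "side" or "wrist"; returns the picture (400x640x3 uint8, blue, green, red); there is no depth.
- arm.camera_model(name): a dict with "fx", "fy", "cx", "cy" (pixels), "rvec" (rotation vector, rad) and "tvec" (3), from world to camera coordinates, as OpenCV has them. Camera axes: x right, y down, z forward; pixel columns grow to the right and rows downward; lengths in m; the calibration is good to about 2 mm. A picture is of the moment at which its call begins: read the wrist's pose just before it. camera_model takes no time and is no camera call; for the wrist camera it gives the pose at the moment of the call.
- arm.finish_job(): hands the job in, once; it reports no verdict.
Trained networks look in the newest picture that a camera, given by its name, has taken for a name from the list of things; names that differ only in an ending like _2 or _b are one class to them, and where a whole thing is asked for, a point or a joint stands for the part that bears it (a point fixed in the world has none). Each returns a list of dicts, best first, with "confidence" (0 to 1); they miss things now and then, are a little off and sometimes report something else, mostly with a low value. They report only what shows in the picture. A call takes as long as a camera call. They do not tell look-alikes from the thing itself.
- arm.outline_of(camera, thing): "pixels" (400x640 bool, what is visible of it) and "bbox" ([left, top, right, bottom] in pixels, round what is visible of it).
- arm.landmark_of(camera, thing): "xy" ([column, row] in pixels: a listed point, or the origin of a listed thing).
The state is a dict: "time_s": time; "joints": joint angles; "qvel": joint speeds; "joint_efforts": joint torques, N m; "tool_pos": TCP position; "eef_rot": TCP orientation; "wrist_force": force on the tool from outside, world axes, zero at the start; "ft_torque": the same for the moment, N m; "finger_gap": finger opening in m.
Only numpy, scipy, OpenCV 4.12 (cv2) and the standard library are available. Lean on these libraries where they do the work, as an engineer would, in place of code of your own. Each camera call takes 0.05 s, during which the arm holds its last target.

## Task

Put the black tape measure and the brown carton of nails away in the two plywood shelf bays, one in each, long side pointing into the bay (the tape measure hook end first): the taller tape measure in the bay with the taller opening and the flatter carton in the bay with the lower opening. Each must stay the right way up on its shelf board and be pushed back under the roof until no more than a finger's width of it sticks out in front. Do not tip either of them over, and leave the small blue box and the glue bottle that stand nearby where they are.

Things in the scene. Friction and masses are not known exactly. Their poses are not given: they have to be found in the camera images.
- tape_measure: Black tape measure, loose, standing on its narrow base, about 0.25 kg: 44 mm thick (its x), 90 mm long (its y; low yellow hook end at -y, upright back end at +y), 69 mm tall. At mid height the body spans y = -27 to +45 mm; only the hook, under 10 mm high, reaches farther. Grasp it across the 44 mm. Origin: centre of its underside, z up.
- tape_hook (a point): Tip of the tape measure's hook end, 40 mm from its origin along its -y, 6 mm above its underside.
- carton: Brown cardboard carton of nails, closed, loose, lying flat, about 0.42 kg: 50 mm (its x) by 85 mm (its y, the long side) by 42 mm high. Grasp it across the 50 mm. Origin: centre of its underside, z up.
- low_bay: Fixed plywood shelf bay with the LOWER opening; mm: 230 deep (x, -115..115), 130 wide (y), 109 high. Origin: centre of underside; open front faces its -x. Board top 48 above origin (closed panel below it), roof underside 100: 52 headroom. On the board x < 0 is an open ledge, no walls or roof; x > 0 is roofed.
- tall_bay: Fixed plywood shelf bay with the TALLER opening, same outside, axes, ledge and roof as low_bay, but its board top is 16 mm above the origin and the roof underside 100 mm: 84 mm headroom.
- low_bay_spot (a point): Point on low_bay's board top, mid roofed part, 53 mm behind the roof's front edge (which is at bay x = 0). The back panel's face is 53 mm behind this point, the side walls' inner faces 55 mm to either side; walls 10 mm and roof 9 mm thick. Axes as low_bay's.
- tall_bay_spot (a point): The same point on tall_bay's board top: 53 mm behind the roof's front edge, 53 mm before the back panel, 55 mm from each side wall. Axes as tall_bay's.
- spark_box: Bystander: small upright blue box 26 x 26 x 85 mm, loose, not to be moved. Origin: centre of its underside.
- glue: Bystander: pale glue bottle with orange cap, 48 mm across, 143 mm tall, loose, not to be moved. Origin: centre of its underside.
There are look-alikes about, which are no part of the job. Of the things shaped like the tape_measure, the black one is meant.

How it is judged:
At the end, for the whole second after the job is handed in: Tape measure in tall_bay, carton in low_bay, both on the board (8 mm), right way up and long side along the bay's depth (0.15 and 0.25 rad), tape measure hook end first, released, at rest, at most 20 mm sticking out in front of the roof (x of tape_measure in the frame of tall_bay_spot between -0.028 and 0.03 m and y of tape_measure in the frame of tall_bay_spot between -0.05 and 0.05 m and z of tape_measure in the frame of tall_bay_spot between -0.006 and 0.008 m and angle between each of tape_measure, carton's own z axis and vertical below 0.15 rad and linear speed of each of tape_measure, carton below 0.02 m/s and angle between the y axis of tape_measure and the x axis of tall_bay_spot, either way round below 0.25 rad and x of tape_hook in the frame of tall_bay_spot above 0 m and x of carton in the frame of low_bay_spot between -0.0305 and 0.03 m and y of carton in the frame of low_bay_spot between -0.05 and 0.05 m and z of carton in the frame of low_bay_spot between -0.006 and 0.008 m and angle between the y axis of carton and the x axis of low_bay_spot, either way round below 0.25 rad); the robot touches nothing.
It fails at once if the tape measure is tipped over (more than 1 rad) (angle between tape_measure's own z axis and vertical above 1 rad).
It fails at once if the carton is tipped over (more than 1 rad) (angle between carton's own z axis and vertical above 1 rad).
It fails at once if the small blue box is moved by more than 30 mm (distance of spark_box from where it was at the start of the episode above 0.03 m).
It fails at once if the glue bottle is moved by more than 30 mm (distance of glue from where it was at the start of the episode above 0.03 m).
It also fails if it takes over 70 s, if anything falls off the work surface, if the arm or the gripper's body presses on something with over 40 N, if the wrist force passes 120 N, or if a joint passes its speed limit or range.

## Working session

There is one attempt and no reset: what is moved stays moved. The work goes in short steps, Python scripts to look and compute and a tool call to move; the robot and the scene stay as the last step left them, time stands still between calls to the robot, and variables do not carry over. Pictures are saved under pics/ and viewed, and the job is handed in when it is done.

Besides the shell and the picture viewer there is one more tool, called as a command line: name --argument value ..., lists and objects as JSON in quotes. apply_moves: Moves the arm, as the interface text tells. Its arguments: {"type":"object","properties":{"steps":{"type":"array","items":{"type":"object","properties":{"claw":{"type":"number"},"dp":{"type":"array","items":{"type":"number"}},"twist":{"type":"array","items":{"type":"number"}}}}},"newtons":{"type":"number"}},"required":["steps"]}

```bash
mkdir -p pics; ls
python3 - <<'E'
from workcell import arm
import cv2
print(arm.observe()); print(arm.grasp_offset)
for n in ["scene","side","wrist"]:
    im=arm.read_camera(n); cv2.imwrite(f"pics/{n}0.png",im)
    print(n,arm.camera_model(n))
    for t in ["tape_measure","carton","low_bay","tall_bay","spark_box","glue"]:
        print(t,[(round(d["confidence"],2),d["bbox"]) for d in arm.outline_of(n,t)])
    for t in ["tape_hook","tape_measure","carton","low_bay_spot","tall_bay_spot","low_bay","tall_bay"]:
        print(t,[(round(d["confidence"],2),d["xy"]) for d in arm.landmark_of(n,t)])
E
```

```text
pics
{'time_s': 0.0, 'joints': array([ 1.23841091e+00,  3.00481203e-01,  1.52158401e+00,  1.23162512e-06,
        1.32069404e+00, -6.65834083e-02]), 'qvel': array([ 0.00158665,  0.0008723 ,  0.00012783,  0.00079409, -0.00154084,
        0.00011624]), 'joint_efforts': array([ 1.50580912e-03, -5.43504667e+01, -3.61785221e+01,  1.23556214e-05,
        3.99949102e-03, -7.27121233e-06]), 'tool_pos': array([0.14439335, 0.53046627, 0.23071453]), 'eef_rot': array([ 1.32510248e-01,  9.91181464e-01, -5.71615623e-04, -1.16174061e-04]), 'wrist_force': array([ 0.24418028, -0.64401247,  0.20407911]), 'ft_torque': array([-0.01889438,  0.01333744, -0.02255085]), 'finger_gap': 0.08561600457539963}
0.0187
scene {'fx': 459.94790463016574, 'fy': 459.94790463016574, 'cx': 312.30726978447757, 'cy': 200.40669235943585, 'rvec': array([ 2.07235864, -1.31684458,  0.50637016]), 'tvec': array([-0.2465917 ,  0.34541506,  1.06485356])}
tape_measure [(0.85, [345.8, 257.6, 383.0, 291.0]), (0.67, [347.6, 222.7, 383.2, 240.6])]
carton [(0.83, [391.3, 235.4, 431.1, 274.0])]
low_bay [(0.58, [194.2, 131.1, 271.9, 214.3]
[... 978 characters left out ...]
[(0.95, [286.8, 100.0, 301.8, 143.7])]
tape_hook [(0.81, [320.2, 160.5])]
tape_measure [(0.84, [362.6, 158.3]), (0.57, [324.5, 167.4])]
carton [(0.73, [327.8, 137.8]), (0.66, [285.9, 223.3])]
low_bay_spot []
tall_bay_spot []
low_bay [(0.61, [305.8, 289.2])]
tall_bay [(0.68, [285.5, 223.3]), (0.29, [288.5, 165.1])]
wrist {'fx': 354.0509359834505, 'fy': 354.0509359834505, 'cx': 315.2346932231931, 'cy': 200.94226860456195, 'rvec': array([-2.28430621, -1.74825632, -0.27836455]), 'tvec': array([-0.54938081, -0.04127014,  0.38062287])}
tape_measure []
carton []
low_bay []
tall_bay []
spark_box []
glue []
tape_hook []
tape_measure []
carton []
low_bay_spot []
tall_bay_spot []
low_bay []
tall_bay []
```

View images.

View pics/scene0.png

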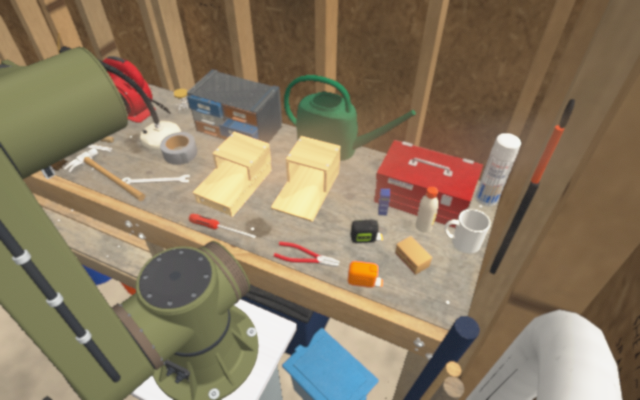

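View pics/side0.png

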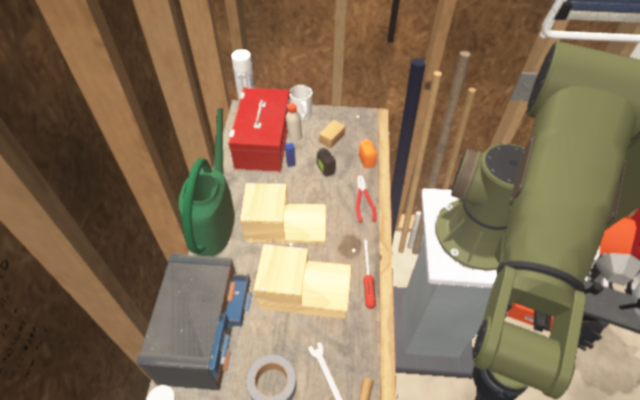

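```bash
cat > h.py <<'E'
import numpy as np, cv2
from workcell import arm
def cam(n):
    m=arm.camera_model(n); K=np.array([[m['fx'],0,m['cx']],[0,m['fy'],m['cy']],[0,0,1.]])
    R=cv2.Rodrigues(m['rvec'])[0]; return K,R,np.array(m['tvec'])
def toz(c,uv,z):
    K,R,t=c; d=R.T@np.linalg.inv(K)@np.array([*uv,1.]); o=-R.T@t
    return o+d*(z-o[2])/d[2]
def proj(c,P):
    K,R,t=c; q=(K@(R@np.atleast_2d(P).T+t[:,None])).T; return q[:,:2]/q[:,2:]
E
python3 - <<'E'
from h import *
np.set_printoptions(precision=3,suppress=True)
s=cam("scene"); d=cam("side")
for c,l in((s,dict(tapeA=((362.8,240.6),0),tapeB=((360.8,280.5),0),hookA=((383,236.4),.006),hookB=((379.1,283.1),.006),carton=((409.7,256.9),0),low=((237.1,184.8),0),lows=((243.8,165.7),.048),tall=((307.5,189.5),0),talls=((313.1,176.9),.016))),
 (d,dict(tapeB=((362.6,158.3),0),tapeA=((324.5,167.4),0),hookA=((320.2,160.5),.006),carton=((327.8,137.8),0),low=((305.8,289.2),0),tall=((285.5,223.3),0)))):
    for k,(uv,z) in l.items(): print(k,toz(c,uv,z))
for n in("scene","side"):
    im=cv2.imread(f"pics/{n}0.png")
    x0,y0,x1,y1=(330,180,450,300) if n=="scene" else (270,90,390,190)
    cv2.imwrite(f"pics/{n}0c.png",cv2.resize(im[y0:y1,x0:x1],None,fx=5,fy=5,interpolation=cv2.INTER_CUBIC))
E
```

```text
tapeA [ 0.451 -0.214  0.   ]
tapeB [ 0.327 -0.257  0.   ]
hookA [ 0.484 -0.261  0.006]
hookB [ 0.336 -0.303  0.006]
carton [ 0.452 -0.349  0.   ]
low [0.492 0.219 0.   ]
lows [0.533 0.214 0.048]
tall [0.565 0.011 0.   ]
talls [0.608 0.012 0.016]
tapeB [ 0.34  -0.271  0.   ]
tapeA [ 0.464 -0.22   0.   ]
hookA [ 0.48  -0.244  0.006]
carton [ 0.462 -0.357  0.   ]
low [0.485 0.219 0.   ]
tall [0.565 0.01  0.   ]
```

View pics/scene0c.png

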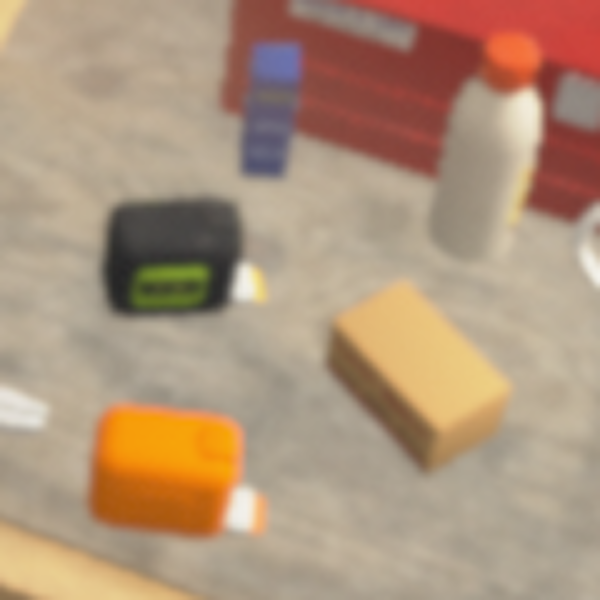

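View pics/side0c.png

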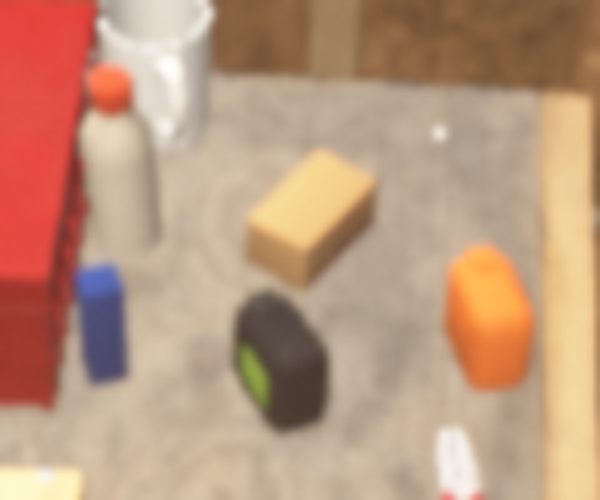

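```bash
cat > fit.py <<'E'
from h import *
from scipy.optimize import minimize
def box(x0,x1,y0,y1,z0,z1): return np.array([[x,y,z] for x in(x0,x1) for y in(y0,y1) for z in(z0,z1)])/1000.
M=dict(low_bay=[box(-115,115,-65,65,0,48),box(0,115,-65,65,0,109)],
 tall_bay=[box(-115,115,-65,65,0,16),box(0,115,-65,65,0,109)],
 carton=[box(-25,25,-42.5,42.5,0,42)],
 tape_measure=[box(-22,22,-27,45,3,66),box(-17,17,-24,42,0,69),box(-9,9,-45,0,0,8)])
def T(p,P,z=0):
    c,s=np.cos(p[2]),np.sin(p[2]); R=np.array([[c,-s,0],[s,c,0],[0,0,1]]); return P@R.T+[p[0],p[1],z]
S=4
def render(c,thing,p):
    m=np.zeros((400*S,640*S),np.uint8)
    for b in M[thing]:
        q=((proj(c,T(p,b))+.5)*S).astype(np.float32); cv2.fillConvexPoly(m,cv2.convexHull(q).round().astype(int),255)
    return cv2.resize(m,(640,400),interpolation=cv2.INTER_AREA)/255.
def fit(thing,masks,p0):
    def cost(p):
        e=0
        for c,m in masks:
            r=render(c,thing,p); e+=np.abs(r-m).sum()/m.sum()
        return e
    best=None
    for dy in(-.3,0,.3):
        x0=np.array(p0)+[0,0,dy]
        r=minimize(cost,x0,method="Nelder-Mead",options=dict(initial_simplex=[x0,x0+[.01,0,0],x0+[0,.01,0],x0+[0,0,.15]],xatol=2e-4,fatol=1e-4,maxiter=150))
        if best is None or r.fun<best.fun: best=r
    return best.x,best.fun
E
python3 - <<'E'
from fit import *
np.set_printoptions(precision=4,suppress=True)
s=cam("scene"); d=cam("side")
arm.read_camera("scene");arm.read_camera("side")
P0=dict(low_bay=(.489,.219,-.3),tall_bay=(.565,.01,-.1),carton=(.457,-.353,1.),tape_measure=(.457,-.217,1.0))
for t,p0 in P0.items():
    ms=[]
    for n,c in(("scene",s),("side",d)):
        o=arm.outline_of(n,t)
        if not o: print("none",n,t); continue
        k=proj(c,[p0[0],p0[1],.03])[0]
        o=min(o,key=lambda a:np.hypot((a["bbox"][0]+a["bbox"][2])/2-k[0],(a["bbox"][1]+a["bbox"][3])/2-k[1]))
        ms.append((c,o["pixels"].astype(float)))
    print(t,*fit(t,ms,p0))
    for m in ms: print("   single",*fit(t,[m],p0))
E
```

```text
low_bay [ 0.4882  0.2226 -0.0357] 0.07488922748907656
   single [ 0.4892  0.2248 -0.032 ] 0.037400917813934086
   single [ 0.488   0.2211 -0.0364] 0.022827998846597464
tall_bay [0.5624 0.0122 0.0618] 0.08663333747172536
   single [0.5634 0.0144 0.0611] 0.04163821059639628
   single [0.563  0.0097 0.0537] 0.028217974887115728
carton [ 0.448  -0.3551  2.5968] 0.2002966347470967
   single [ 0.4467 -0.3547 -0.5424] 0.03815236407425079
   single [ 0.4497 -0.3601  2.6201] 0.06522443688219089
tape_measure [ 0.465  -0.2214  0.3699] 0.4849223015903995
   single [ 0.4615 -0.2214  0.5211] 0.2343434343434343
   single [ 0.4641 -0.2234  0.3083] 0.22392061447450026
```

Run:
```python
from fit import *
np.set_printoptions(precision=4,suppress=True)
M["spark_box"]=[box(-13,13,-13,13,0,85)]
a=np.linspace(0,6.28,25)
M["glue"]=[np.array([[.024*np.cos(t),.024*np.sin(t),z] for t in a for z in(0,.09)]),np.array([[.012*np.cos(t),.012*np.sin(t),z] for t in a for z in(0.09,.143)])]
s=cam("scene"); d=cam("side")
arm.read_camera("scene");arm.read_camera("side")
for t,p0 in dict(spark_box=(.54,-.22,0),glue=(.53,-.35,0)).items():
    ms=[(c,arm.outline_of(n,t)[0]["pixels"].astype(float)) for n,c in(("scene",s),("side",d))]
    print(t,*fit(t,ms,p0))
K,R,t=cam("wrist"); print("wristcam",-R.T@t, R)
im=cv2.imread("pics/scene0.png")
for t,p in dict(low_bay=(.4882,.2226,-.0357),tall_bay=(.5624,.0122,.06),carton=(.448,-.355,-.54),tape_measure=(.464,-.2214,.4)).items():
    for b in M[t]:
        q=proj(s,T(p,b)); cv2.polylines(im,[cv2.convexHull(q.astype(np.float32)).astype(int)],True,(0,0,255),1)
        
cv2.imwrite("pics/ov.png",cv2.resize(im[110:300,185:455],None,fx=2.9,fy=2.9,interpolation=cv2.INTER_CUBIC))
```

```text
spark_box [ 0.5768 -0.2273  0.1037] 0.2898401647416957
glue [ 0.5786 -0.3517 -0.9703] 0.2354910840226463
wristcam [0.0671 0.5513 0.3741] [[ 0.2614  0.9652 -0.0007]
 [ 0.9173 -0.2481  0.3115]
 [ 0.3005 -0.0821 -0.9502]]
```

View pics/ov.png

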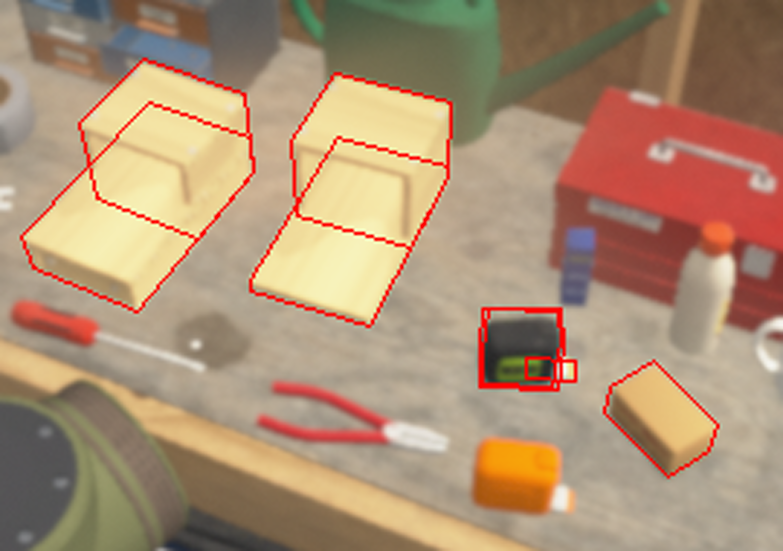

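apply_moves --steps '[{"dp": [31, -75, 2], "twist": [0, 0, -0.9], "claw": 100}, {"dp": [31, -75, 2], "twist": [0, 0, -0.9], "claw": 100}, {"dp": [31, -75, 2], "twist": [0, 0, -0.9], "claw": 100}, {"dp": [31, -75, 2], "twist": [0, 0, -0.9], "claw": 100}, {"dp": [31, -75, 2], "twist": [0, 0, -0.9], "claw": 100}, {"dp": [31, -75, 2], "twist": [0, 0, -0.9], "claw": 100}, {"dp": [31, -75, 2], "twist": [0, 0, -0.9], "claw": 100}, {"dp": [31, -75, 2], "twist": [0, 0, -0.9], "claw": 100}, {"dp": [31, -75, 2], "twist": [0, 0, -0.9], "claw": 100}, {"dp": [31, -75, 2], "twist": [0, 0, -0.9], "claw": 100}, {"dp": [31, -75, 2], "twist": [0, 0, -0.9], "claw": 100}, {"dp": [31, -75, 2], "twist": [0, 0, -0.9], "claw": 100}, {"dp": [31, -75, 2], "twist": [0, 0, -0.9], "claw": 100}, {"dp": [31, -75, 2], "twist": [0, 0, -0.9], "claw": 100}, {"dp": [31, -75, 2], "twist": [0, 0, -0.9], "claw": 100}, {"dp": [31, -75, 2], "twist": [0, 0, -0.9], "claw": 100}, {"dp": [31, -75, 2], "twist": [0, 0, -0.9], "claw": 100}, {"dp": [31, -75, 2], "twist": [0, 0, -0.9], "claw": 100}]'

```text
time_s: 5.15
tool_pos: [0.4545, -0.2189, 0.2516]
eef_rot: [0.55, 0.835, 0.0, 0.0]
wrist_force: [-0.3, -0.4, 0.4]
finger_gap: 0.0854
```

Run:
```python
from fit import *
np.set_printoptions(precision=4,suppress=True)
o=arm.observe(); print(o["time_s"],o["tool_pos"],o["eef_rot"],o["joints"])
w=cam("wrist"); im=arm.read_camera("wrist"); raw=im.copy()
for t,p0 in dict(tape_measure=(.464,-.222,.4),carton=(.448,-.355,-.54)).items():
    os=arm.outline_of("wrist",t); k=proj(w,[p0[0],p0[1],.03])[0]
    print(t,k,[(round(x["confidence"],2),x["bbox"]) for x in os])
    if not os: continue
    x=min(os,key=lambda a:np.hypot((a["bbox"][0]+a["bbox"][2])/2-k[0],(a["bbox"][1]+a["bbox"][3])/2-k[1]))
    p,e=fit(t,[(w,x["pixels"].astype(float))],p0); print(p,e)
    for b in M[t]: cv2.polylines(im,[cv2.convexHull(proj(w,T(p,b)).astype(np.float32)).astype(int)],True,(0,0,255),1)
print("hook",[(h["confidence"],h["xy"],toz(w,h["xy"],.006)) for h in arm.landmark_of("wrist","tape_hook")])
cv2.imwrite("pics/w1.png",im)
```

```text
5.15 [ 0.4545 -0.2189  0.2516] [0.5502 0.8351 0.     0.0002] [-0.5215  0.1817  1.6196 -0.      1.3398 -0.9271]
tape_measure [322.7223 170.778 ] [(0.68, [298.6, 127.5, 345.6, 204.2]), (0.61, [153.6, 115.4, 213.5, 195.4])]
[ 0.462  -0.2219  0.5173] 0.18097000794087106
carton [263.8088 268.5781] [(0.68, [219.5, 226.9, 308.6, 310.6]), (0.22, [297.2, 121.9, 346.9, 203.5])]
[ 0.447  -0.3568 -0.5572] 0.0303352558608032
hook []
```

View pics/w1.png

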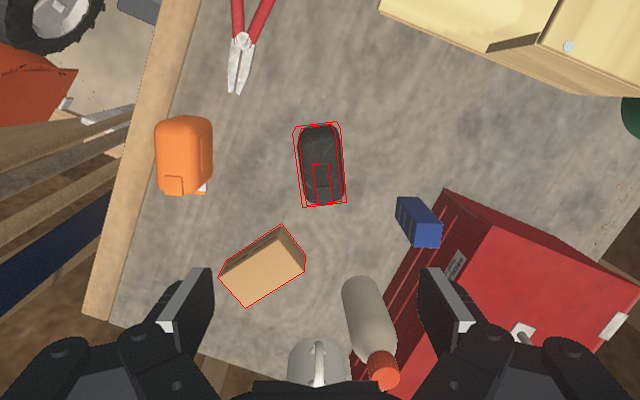

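Run:
```python
from fit import *
w=cam("wrist"); im=arm.read_camera("wrist"); 
x0,y0,f=260,90,5
c=cv2.resize(im[y0:y0+120,x0:x0+120],None,fx=f,fy=f,interpolation=cv2.INTER_CUBIC); d=c.copy()
for yaw,col in((.4,(0,255,0)),(.5,(0,0,255))):
    p=(.463,-.2215,yaw)
    for b in M["tape_measure"]:
        q=(proj(w,T(p,b))-[x0,y0])*f+f/2; cv2.polylines(d,[cv2.convexHull(q.astype(np.float32)).astype(int)],True,col,1)
c=cv2.convertScaleAbs(c,alpha=2)
cv2.imwrite("pics/w1c.png",c);cv2.imwrite("pics/w1d.png",d)
```

```text
(no output)
```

View pics/w1c.png

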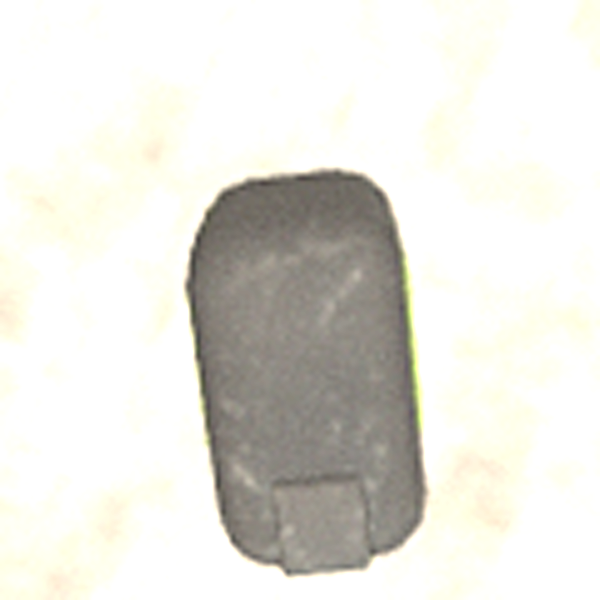

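View pics/w1d.png

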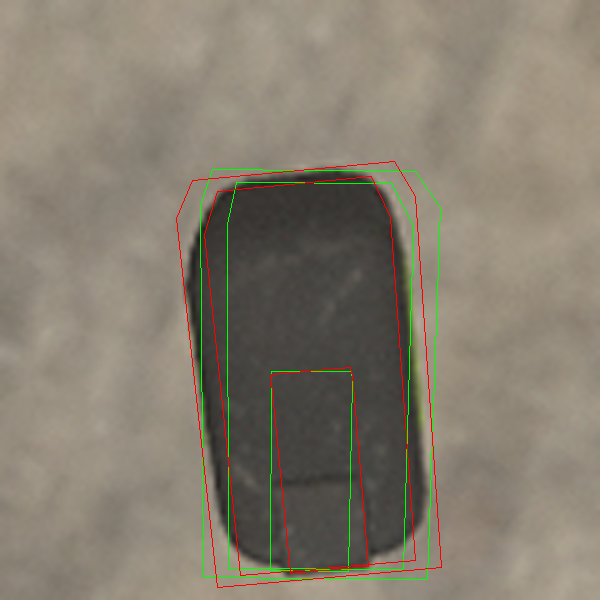

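apply_moves --newtons 40 --steps '[{"dp": [0.4, 0.5, -8], "twist": [0, 0, 0.115], "claw": 100}, {"dp": [0.4, 0.5, -13], "twist": [0, 0, 0.115], "claw": 100}, {"dp": [0.4, 0.5, -19], "twist": [0, 0, 0.115], "claw": 100}, {"dp": [0.4, 0.5, -23.3], "twist": [0, 0, 0.115], "claw": 100}, {"dp": [0.4, 0.5, -23.3], "twist": [0, 0, 0.115], "claw": 100}, {"dp": [0.4, 0.5, -23.3], "twist": [0, 0, 0.115], "claw": 100}, {"dp": [0.4, 0.5, -23.3], "twist": [0, 0, 0.115], "claw": 0}, {"dp": [0.4, 0.5, -23.3], "twist": [0, 0, 0.115], "claw": 0}, {"dp": [0.4, 0.5, -23.3], "twist": [0, 0, 0.115], "claw": 0}, {"dp": [0.4, 0.5, -23.3], "twist": [0, 0, 0.115], "claw": 0}, {"dp": [0.4, 0.5, -23.3], "twist": [0, 0, 0.115], "claw": 0}, {"dp": [0.4, 0.5, -23.3], "twist": [0, 0, 0.115], "claw": 0}, {"dp": [0.4, 0.5, -23.3], "twist": [0, 0, 0.115], "claw": 0}]'

```text
time_s: 7.02
tool_pos: [0.459, -0.2144, 0.0194]
eef_rot: [0.502, 0.865, 0.0, 0.001]
wrist_force: [-2.6, 1.5, 8.8]
finger_gap: 0.0411
```

Run:
```python
from h import *
o=arm.observe(); print(o["time_s"],o["tool_pos"],o["eef_rot"],o["finger_gap"],o["wrist_force"])
cv2.imwrite("pics/w2.png",arm.read_camera("wrist"))
```

```text
7.025 [ 0.45896144 -0.21444624  0.01941332] [5.01526697e-01 8.65141813e-01 5.03891065e-05 7.82791313e-04] 0.04113350069793982 [-2.6371101   1.51504573  8.8134266 ]
```

View pics/w2.png

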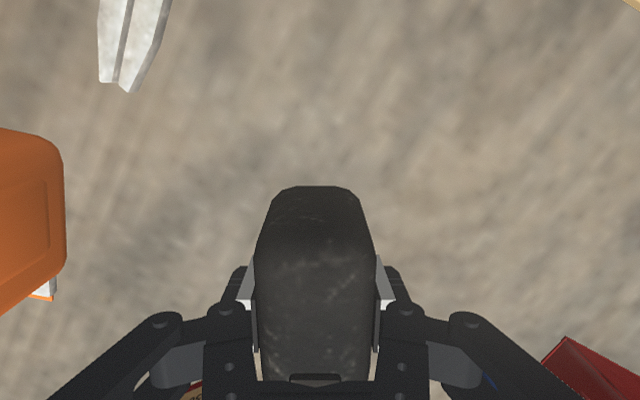

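apply_moves --steps '[{"dp": [0, 0, 6], "claw": 0}, {"dp": [0, 0, 12], "claw": 0}, {"dp": [0.8, 4, 12], "twist": [0, 0, 0.19], "claw": 0}, {"dp": [1.6, 8, 12], "twist": [0, 0, 0.37], "claw": 0}, {"dp": [2.4, 12, 12], "twist": [0, 0, 0.55], "claw": 0}, {"dp": [3.2, 16, 12], "twist": [0, 0, 0.74], "claw": 0}, {"dp": [4, 20, 12], "twist": [0, 0, 0.93], "claw": 0}, {"dp": [4.5, 22.3, 12], "twist": [0, 0, 1.11], "claw": 0}, {"dp": [4.5, 22.3, 12], "twist": [0, 0, 1.11], "claw": 0}, {"dp": [4.5, 22.3, 12], "twist": [0, 0, 1.11], "claw": 0}, {"dp": [4.5, 22.3, 7], "twist": [0, 0, 1.11], "claw": 0}, {"dp": [4.5, 22.3, 4], "twist": [0, 0, 1.11], "claw": 0}, {"dp": [4.5, 22.3, 4], "twist": [0, 0, 1.11], "claw": 0}, {"dp": [4.5, 22.3, 4], "twist": [0, 0, 1.11], "claw": 0}]'

```text
schema error: expected keys claw, dp, twist
```

Run:
```python
from fit import *
o=arm.observe(); print(o["time_s"],o["tool_pos"],o["eef_rot"],o["finger_gap"],o["wrist_force"])
cv2.imwrite("pics/w3.png",arm.read_camera("wrist"))
im=arm.read_camera("side"); cv2.imwrite("pics/s3.png",cv2.resize(im[120:300,220:400],None,fx=3.3,fy=3.3,interpolation=cv2.INTER_CUBIC))
```

```text
7.075 [ 0.45895464 -0.21444693  0.01941613] [5.01522413e-01 8.65144302e-01 5.58802305e-05 7.76339413e-04] 0.041525756499406014 [-2.1370949   2.12655773  9.89759858]
```

View pics/w3.png

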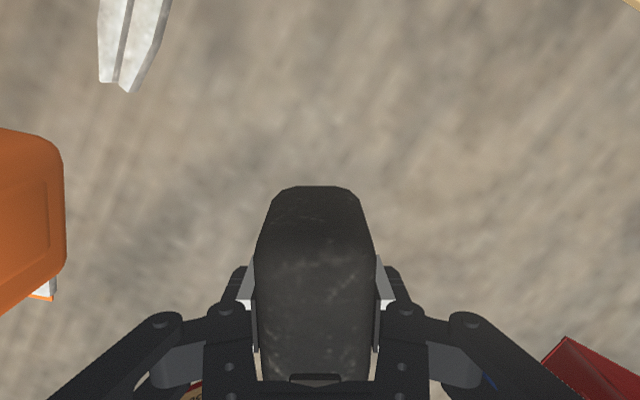

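View pics/s3.png

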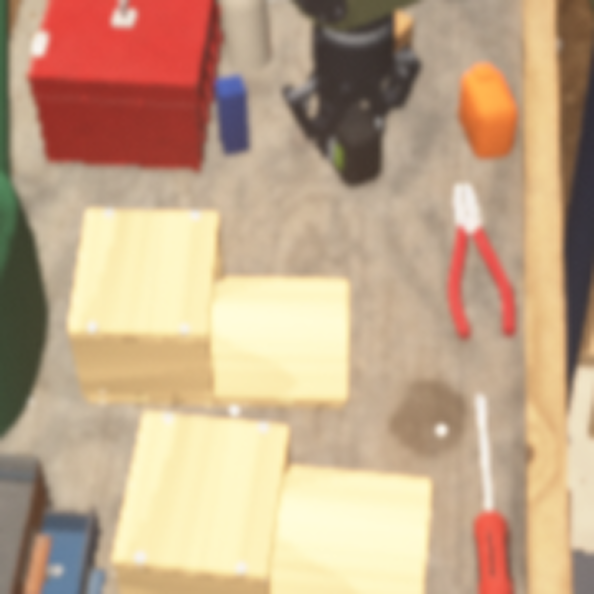

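apply_moves --steps '[{"dp": [0, 0, 6], "twist": [0, 0, 0], "claw": 0}, {"dp": [0, 0, 12], "twist": [0, 0, 0], "claw": 0}, {"dp": [0.8, 4, 12], "twist": [0, 0, 0.19], "claw": 0}, {"dp": [1.6, 8, 12], "twist": [0, 0, 0.37], "claw": 0}, {"dp": [2.4, 12, 12], "twist": [0, 0, 0.55], "claw": 0}, {"dp": [3.2, 16, 12], "twist": [0, 0, 0.74], "claw": 0}, {"dp": [4, 20, 12], "twist": [0, 0, 0.93], "claw": 0}, {"dp": [4.5, 22.3, 12], "twist": [0, 0, 1.11], "claw": 0}, {"dp": [4.5, 22.3, 12], "twist": [0, 0, 1.11], "claw": 0}, {"dp": [4.5, 22.3, 12], "twist": [0, 0, 1.11], "claw": 0}, {"dp": [4.5, 22.3, 7], "twist": [0, 0, 1.11], "claw": 0}, {"dp": [4.5, 22.3, 4], "twist": [0, 0, 1.11], "claw": 0}, {"dp": [4.5, 22.3, 4], "twist": [0, 0, 1.11], "claw": 0}, {"dp": [4.5, 22.3, 4], "twist": [0, 0, 1.11], "claw": 0}]'

```text
time_s: 8.93
tool_pos: [0.5046, 0.008, 0.0607]
eef_rot: [-0.029, 1.0, 0.0, 0.001]
wrist_force: [0.6, 0.2, -1.4]
finger_gap: 0.0413
```

Run:
```python
from fit import *
o=arm.observe(); print(o["time_s"],o["tool_pos"],o["eef_rot"],o["finger_gap"],o["wrist_force"])
cv2.imwrite("pics/w4.png",arm.read_camera("wrist"))
im=arm.read_camera("side"); cv2.imwrite("pics/s4.png",cv2.resize(im[120:300,220:400],None,fx=3.3,fy=3.3,interpolation=cv2.INTER_CUBIC))
```

```text
8.925 [0.50460783 0.00804361 0.06073348] [-2.88850355e-02  9.99581656e-01  3.61876571e-04  1.42682835e-03] 0.04129212390160318 [ 0.62212421  0.20924957 -1.3831109 ]
```

View pics/w4.png

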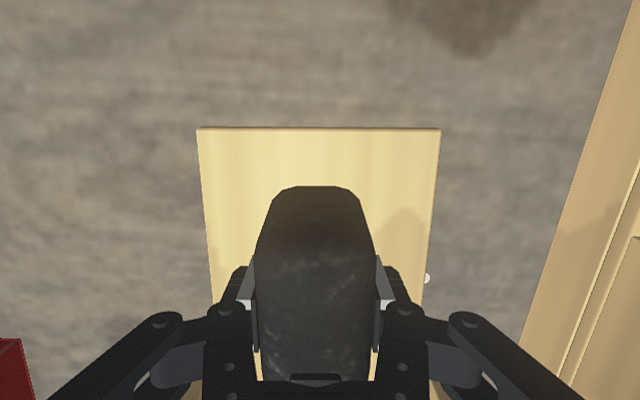

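View pics/s4.png

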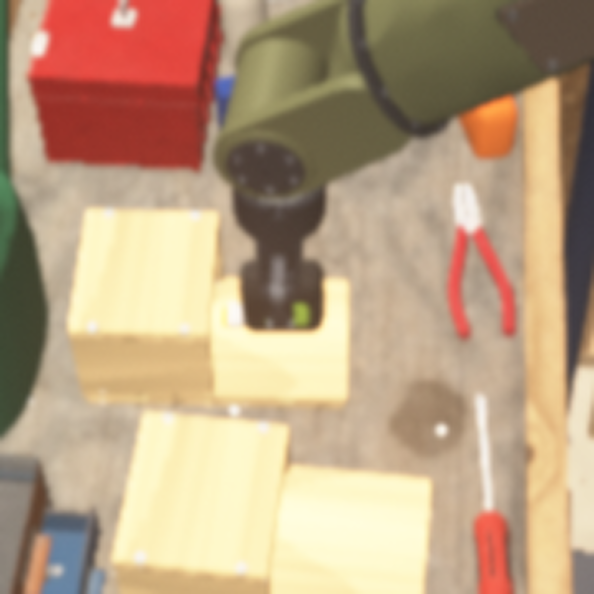

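apply_moves --steps '[{"dp": [0, 0, -2], "twist": [0, 0, 0], "claw": 0}, {"dp": [0, 0, -2.4], "twist": [0, 0, 0], "claw": 0}, {"dp": [0, 0, -2.4], "twist": [0, 0, 0], "claw": 0}, {"dp": [0, 0, -2.4], "twist": [0, 0, 0], "claw": 100}, {"dp": [0, 0, -2.4], "twist": [0, 0, 0], "claw": 100}, {"dp": [0, 0, -2.4], "twist": [0, 0, 0], "claw": 100}, {"dp": [0, 0, -2.4], "twist": [0, 0, 0], "claw": 100}, {"dp": [0, 0, 2], "twist": [0, 0, 0], "claw": 100}, {"dp": [0, 0, 8], "twist": [0, 0, 0], "claw": 100}, {"dp": [-2, 0, 10], "twist": [0, 0, 0], "claw": 0}, {"dp": [-6.2, -0.3, 10], "twist": [0, 0, 0], "claw": 0}, {"dp": [-6.2, -0.3, 10], "twist": [0, 0, 0], "claw": 0}, {"dp": [-6.2, -0.3, 10], "twist": [0, 0, 0], "claw": 0}]'

```text
time_s: 10.65
tool_pos: [0.4433, 0.0052, 0.1612]
eef_rot: [-0.029, 1.0, 0.0, 0.002]
wrist_force: [-0.1, 0.2, 0.1]
finger_gap: 0.0121
```

Run:
```python
from fit import *
np.set_printoptions(precision=4,suppress=True)
o=arm.observe(); print(o["time_s"],o["tool_pos"],o["eef_rot"],o["finger_gap"],o["wrist_force"])
w=cam("wrist");im=arm.read_camera("wrist")
for x in arm.outline_of("wrist","tape_measure")[:1]: print(x["bbox"],x["confidence"])
for x in arm.outline_of("wrist","tall_bay")[:1]: print(x["bbox"],x["confidence"])
q=(.5624,.0122,.06)
for b in M["tall_bay"]: cv2.polylines(im,[cv2.convexHull(proj(w,T(q,b)).astype(np.float32)).astype(int)],True,(0,0,255),1)
cv2.imwrite("pics/w5.png",im)
im=arm.read_camera("side"); cv2.imwrite("pics/s5.png",cv2.resize(im[120:300,220:400],None,fx=3.3,fy=3.3,interpolation=cv2.INTER_CUBIC))
```

```text
10.65 [0.4433 0.0052 0.1612] [-0.0292  0.9996  0.0003  0.0023] 0.012116283017524819 [-0.0608  0.1749  0.071 ]
[285.6, 215.4, 342.6, 329.3] 0.82
[238.9, 184.1, 394.8, 385.3] 0.94
```

View pics/w5.png

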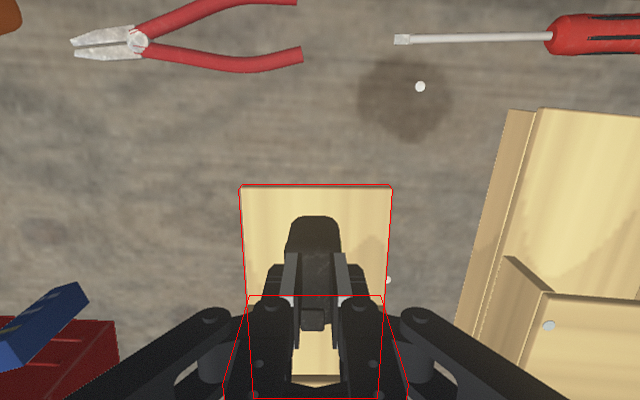

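View pics/s5.png

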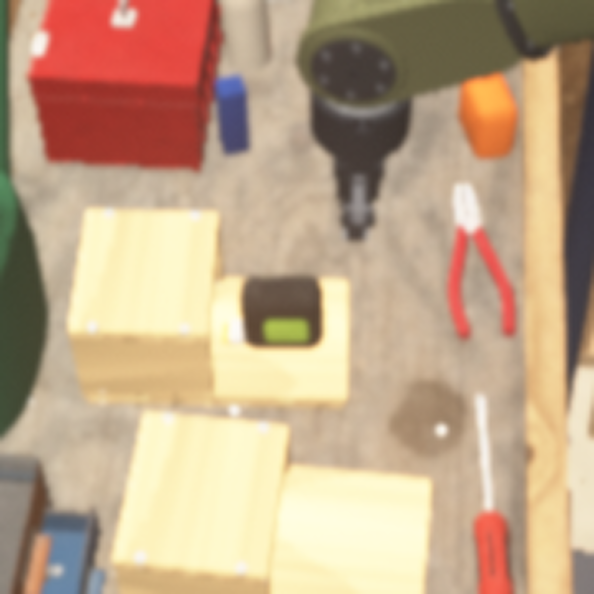

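apply_moves --steps '[{"dp": [0, 0, -6], "twist": [0, 0, 0], "claw": 0}, {"dp": [0, 0, -10.9], "twist": [0, 0, 0], "claw": 0}, {"dp": [0, 0, -10.9], "twist": [0, 0, 0], "claw": 0}, {"dp": [1, 0.1, -10.9], "twist": [0, 0, 0], "claw": 0}, {"dp": [2, 0.1, -10.9], "twist": [0, 0, 0], "claw": 0}, {"dp": [3, 0.2, -10.9], "twist": [0, 0, 0], "claw": 0}, {"dp": [4, 0.2, -10.9], "twist": [0, 0, 0], "claw": 0}, {"dp": [5, 0.3, -10.9], "twist": [0, 0, 0], "claw": 0}, {"dp": [6, 0.4, -10.9], "twist": [0, 0, 0], "claw": 0}, {"dp": [7, 0.4, -10.9], "twist": [0, 0, 0], "claw": 0}, {"dp": [8, 0.5, -10.9], "twist": [0, 0, 0], "claw": 0}, {"dp": [9, 0.5, -10.9], "twist": [0, 0, 0], "claw": 0}, {"dp": [9.7, 0.6, -10.9], "twist": [0, 0, 0], "claw": 0}, {"dp": [10.2, 0.6, -10.9], "twist": [0, 0, 0], "claw": 0}, {"dp": [10.2, 0.6, -10.9], "twist": [0, 0, 0], "claw": 0}]'

```text
time_s: 12.72
tool_pos: [0.5454, 0.0113, 0.0516]
eef_rot: [-0.029, 1.0, 0.0, 0.002]
wrist_force: [0.2, -0.2, -0.8]
finger_gap: 0.0002
```

Run:
```python
from fit import *
np.set_printoptions(precision=4,suppress=True)
o=arm.observe(); print(o["time_s"],o["tool_pos"],o["eef_rot"],o["finger_gap"],o["wrist_force"])
w=cam("wrist");im=arm.read_camera("wrist")
cv2.imwrite("pics/w6.png",im)
im=arm.read_camera("side"); cv2.imwrite("pics/s6.png",cv2.resize(im[120:300,220:400],None,fx=3.3,fy=3.3,interpolation=cv2.INTER_CUBIC))
```

```text
12.725 [0.5454 0.0113 0.0516] [-0.0293  0.9996  0.0004  0.0018] 0.00016476124471419748 [ 0.2311 -0.2009 -0.8357]
```

View pics/w6.png

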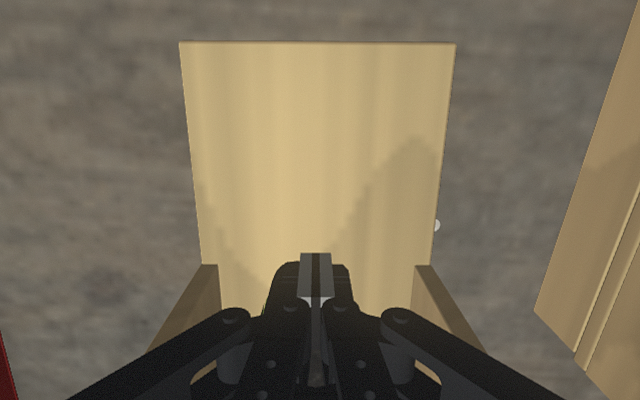

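View pics/s6.png

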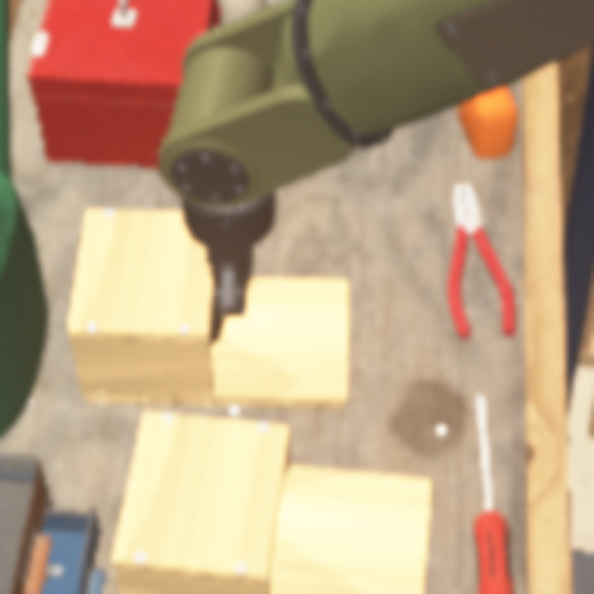

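apply_moves --steps '[{"dp": [-2, -0.1, 0], "twist": [0, 0, 0], "claw": 0}, {"dp": [-6, -0.3, 2], "twist": [0, 0, 0], "claw": 0}, {"dp": [-12, -0.7, 6], "twist": [0, 0, 0], "claw": 0}, {"dp": [-17, -0.7, 8], "twist": [0, 0, 0], "claw": 0}, {"dp": [-17, -0.7, 8], "twist": [0, 0, 0], "claw": 0}]'

```text
time_s: 13.45
tool_pos: [0.3735, 0.0043, 0.1337]
eef_rot: [-0.029, 1.0, 0.0, 0.004]
wrist_force: [1.2, 0.5, -0.2]
finger_gap: 0.0002
```

Run:
```python
from fit import *
np.set_printoptions(precision=4,suppress=True)
o=arm.observe(); print(o["time_s"],o["tool_pos"])
w=cam("wrist");im=arm.read_camera("wrist")
p=(.5624+.037,.0122+.0022,.06+np.pi/2)
M["tape_measure"]=[box(-22,22,-27,45,16,85)]
for b in M["tape_measure"]: cv2.polylines(im,[cv2.convexHull(proj(w,T(p,b)).astype(np.float32)).astype(int)],True,(0,0,255),1)
for x in arm.outline_of("wrist","tape_measure")[:2]: print(x["bbox"],x["confidence"])
cv2.imwrite("pics/w7.png",im)
s=cam("scene");im=arm.read_camera("scene");
for x in arm.outline_of("scene","tape_measure")[:2]: print(x["bbox"],x["confidence"])
for b in M["tape_measure"]: cv2.polylines(im,[cv2.convexHull(proj(s,T(p,b)).astype(np.float32)).astype(int)],True,(0,0,255),1)
cv2.imwrite("pics/sc7.png",cv2.resize(im[110:300,185:455],None,fx=2.9,fy=2.9,interpolation=cv2.INTER_CUBIC))
```

```text
13.45 [0.3735 0.0043 0.1337]
[0.0, 89.6, 14.9, 129.1] 0.96
[296.3, 168.4, 323.5, 190.8] 0.72
```

View pics/w7.png

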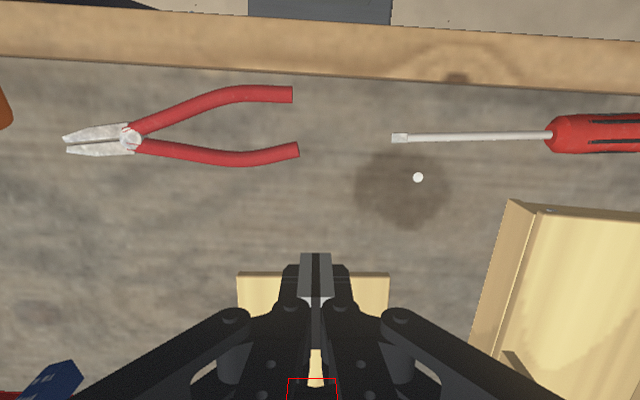

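View pics/sc7.png

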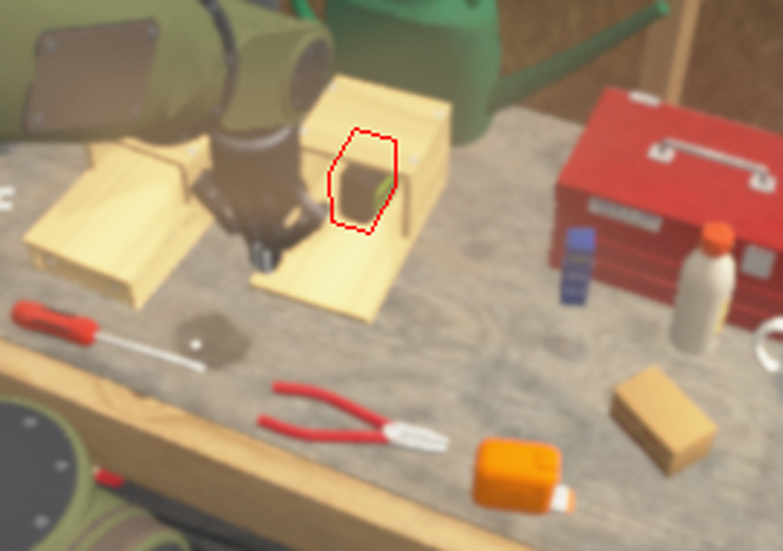

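apply_moves --newtons 45 --steps '[{"dp": [0, 0, 6], "twist": [0, 0, -0.18], "claw": 100}, {"dp": [0.7, -3.6, 8], "twist": [0, 0, -0.36], "claw": 100}, {"dp": [1.4, -7.2, 8], "twist": [0, 0, -0.54], "claw": 100}, {"dp": [2.1, -10.8, 8], "twist": [0, 0, -0.72], "claw": 100}, {"dp": [2.8, -14.4, 8], "twist": [0, 0, -0.9], "claw": 100}, {"dp": [3.5, -18, 8], "twist": [0, 0, -1.08], "claw": 100}, {"dp": [4.2, -21.6, 8], "twist": [0, 0, -1.26], "claw": 100}, {"dp": [4.9, -25.2, 8], "twist": [0, 0, -1.44], "claw": 100}, {"dp": [5.6, -28.8, 8], "twist": [0, 0, -1.62], "claw": 100}, {"dp": [6.3, -32.4, 8], "twist": [0, 0, -1.8], "claw": 100}, {"dp": [7.4, -36.1, 8], "twist": [0, 0, -1.98], "claw": 100}, {"dp": [7.4, -36.1, 8], "twist": [0, 0, -2.18], "claw": 100}, {"dp": [7.4, -36.1, 8], "twist": [0, 0, -2.18], "claw": 100}, {"dp": [7.4, -36.1, 8], "twist": [0, 0, -2.18], "claw": 100}, {"dp": [7.4, -36.1, 8], "twist": [0, 0, -2.18], "claw": 100}]'

```text
time_s: 15.52
tool_pos: [0.4499, -0.3565, 0.2111]
eef_rot: [0.872, 0.489, -0.001, 0.001]
wrist_force: [0.1, 0.6, 0.4]
finger_gap: 0.0855
```

Run:
```python
from fit import *
np.set_printoptions(precision=4,suppress=True)
o=arm.observe(); print(o["time_s"],o["tool_pos"],o["eef_rot"],o["joints"])
w=cam("wrist");im=arm.read_camera("wrist")
os=arm.outline_of("wrist","carton")
print([(x["bbox"],x["confidence"]) for x in os])
p=(.447,-.3565,-.55)
for b in M["carton"]: cv2.polylines(im,[cv2.convexHull(proj(w,T(p,b)).astype(np.float32)).astype(int)],True,(0,0,255),1)
cv2.imwrite("pics/w8.png",im)
```

```text
15.525 [ 0.4499 -0.3565  0.2111] [ 0.872   0.4895 -0.0011  0.0009] [-0.7328  0.3692  1.4766 -0.0029  1.2947 -0.1841]
[([282.8, 126.1, 342.7, 224.1], 0.69)]
```

View pics/w8.png

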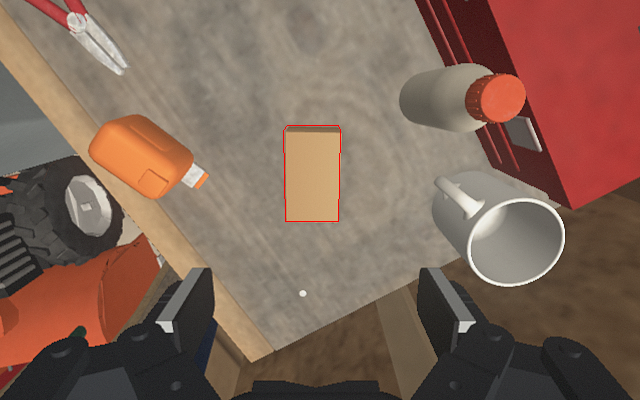

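apply_moves --steps '[{"dp": [-0.3, 0, -6], "twist": [0, 0, 0], "claw": 100}, {"dp": [-0.3, 0, -12], "twist": [0, 0, 0], "claw": 100}, {"dp": [-0.3, 0, -17], "twist": [0, 0, 0], "claw": 100}, {"dp": [-0.3, 0, -20], "twist": [0, 0, 0], "claw": 100}, {"dp": [-0.3, 0, -20], "twist": [0, 0, 0], "claw": 100}, {"dp": [-0.3, 0, -20], "twist": [0, 0, 0], "claw": 100}, {"dp": [-0.3, 0, -20], "twist": [0, 0, 0], "claw": 0}, {"dp": [-0.3, 0, -20], "twist": [0, 0, 0], "claw": 0}, {"dp": [-0.3, 0, -20], "twist": [0, 0, 0], "claw": 0}, {"dp": [-0.3, 0, -20], "twist": [0, 0, 0], "claw": 0}, {"dp": [-0.3, 0, -20], "twist": [0, 0, 0], "claw": 0}, {"dp": [-0.3, 0, -20], "twist": [0, 0, 0], "claw": 0}]'

```text
time_s: 17.12
tool_pos: [0.4473, -0.3569, 0.0125]
eef_rot: [0.872, 0.489, -0.001, 0.002]
wrist_force: [-1.6, 1.5, 6.4]
finger_gap: 0.0491
```

Run:
```python
from fit import *
np.set_printoptions(precision=4,suppress=True)
o=arm.observe(); print(o["time_s"],o["tool_pos"],o["eef_rot"],o["finger_gap"],o["wrist_force"])
cv2.imwrite("pics/w9.png",arm.read_camera("wrist"))
```

```text
17.125 [ 0.4473 -0.3569  0.0125] [ 0.8723  0.489  -0.0008  0.0018] 0.04908360706912636 [-1.6116  1.4901  6.3701]
```

View pics/w9.png

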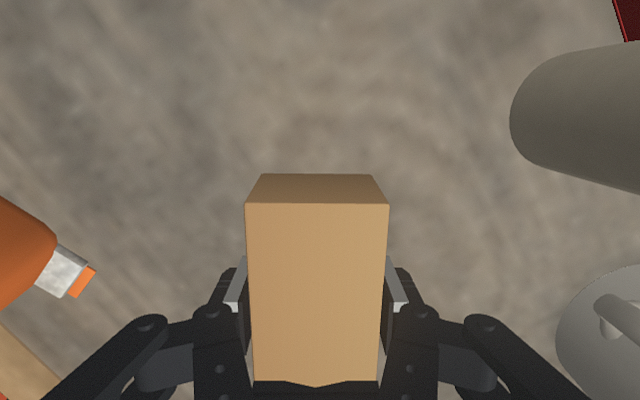

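apply_moves --steps '[{"dp": [0, 0, 6], "twist": [0, 0, 0], "claw": 0}, {"dp": [0, 0, 12], "twist": [0, 0, 0], "claw": 0}, {"dp": [0, 0, 17], "twist": [0, 0, 0], "claw": 0}, {"dp": [0, 4.8, 17], "twist": [0, 0, 0.17], "claw": 0}, {"dp": [0, 9.6, 17], "twist": [0, 0, 0.35], "claw": 0}, {"dp": [0, 14.4, 17], "twist": [0, 0, 0.52], "claw": 0}, {"dp": [0, 19.2, 17], "twist": [0, 0, 0.69], "claw": 0}, {"dp": [-0.1, 24, 17], "twist": [0, 0, 0.87], "claw": 0}, {"dp": [-0.1, 29, 17], "twist": [0, 0, 1.04], "claw": 0}, {"dp": [-0.2, 34, 17], "twist": [0, 0, 1.22], "claw": 0}, {"dp": [-0.2, 39, 17], "twist": [0, 0, 1.39], "claw": 0}, {"dp": [-0.3, 44, 17], "twist": [0, 0, 1.56], "claw": 0}, {"dp": [-0.3, 49, 17], "twist": [0, 0, 1.74], "claw": 0}, {"dp": [-0.4, 54, 17], "twist": [0, 0, 1.91], "claw": 0}, {"dp": [-0.4, 58.1, 17], "twist": [0, 0, 2.08], "claw": 0}, {"dp": [-0.4, 58.1, 17], "twist": [0, 0, 2.08], "claw": 0}, {"dp": [-0.4, 58.1, 17], "twist": [0, 0, 2.08], "claw": 0}, {"dp": [-0.4, 58.1, 12], "twist": [0, 0, 2.08], "claw": 0}, {"dp": [-0.4, 58.1, 8], "twist": [0, 0, 2.08], "claw": 0}, {"dp": [-0.4, 58.1, 8], "twist": [0, 0, 2.08], "claw": 0}]'

```text
time_s: 19.68
tool_pos: [0.4421, 0.2226, 0.0904]
eef_rot: [0.021, 1.0, 0.0, -0.0]
wrist_force: [0.2, 0.5, -4.2]
finger_gap: 0.0493
```

Run:
```python
from fit import *
np.set_printoptions(precision=4,suppress=True)
o=arm.observe(); print(o["time_s"],o["tool_pos"],o["eef_rot"],o["finger_gap"],o["wrist_force"])
cv2.imwrite("pics/w10.png",arm.read_camera("wrist"))
im=arm.read_camera("side"); cv2.imwrite("pics/s10.png",cv2.resize(im[150:350,220:420],None,fx=3,fy=3,interpolation=cv2.INTER_CUBIC))
```

```text
19.675 [0.4421 0.2226 0.0904] [ 0.021   0.9998  0.0003 -0.0004] 0.049322124393061384 [ 0.2097  0.4748 -4.2299]
```

View pics/w10.png

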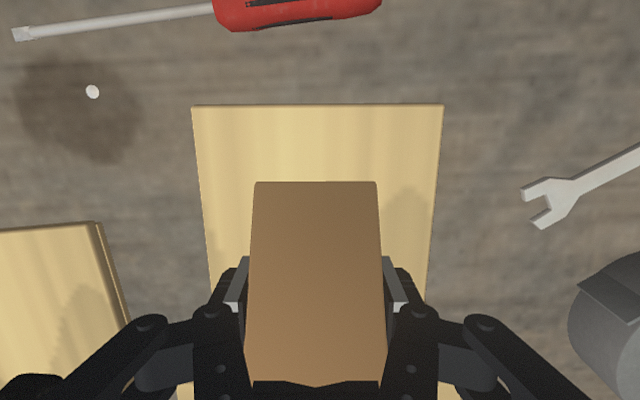

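View pics/s10.png

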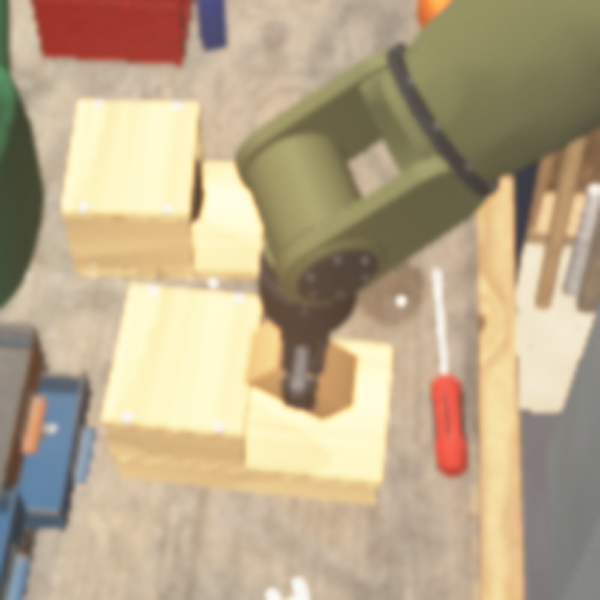

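apply_moves --steps '[{"dp": [-1.4, 0.1, 0], "twist": [0, 0, 0], "claw": 0}, {"dp": [-1.4, 0.1, -0.5], "twist": [0, 0, 0], "claw": 0}, {"dp": [-1.4, 0.1, -1], "twist": [0, 0, 0], "claw": 0}, {"dp": [-1.4, 0.1, -1.4], "twist": [0, 0, 0], "claw": 0}, {"dp": [-1.4, 0.1, -1.7], "twist": [0, 0, 0], "claw": 0}, {"dp": [-1.4, 0.1, -2], "twist": [0, 0, 0], "claw": 0}, {"dp": [-1.4, 0.1, -2], "twist": [0, 0, 0], "claw": 0}]'

```text
time_s: 20.65
tool_pos: [0.4323, 0.2245, 0.0754]
eef_rot: [0.021, 1.0, 0.002, 0.005]
wrist_force: [4.1, -8.4, 25.6]
finger_gap: 0.0494
```

Run:
```python
from fit import *
np.set_printoptions(precision=4,suppress=True)
o=arm.observe(); print(o["time_s"],o["tool_pos"],o["eef_rot"],o["finger_gap"],o["wrist_force"],o["ft_torque"])
cv2.imwrite("pics/w11.png",arm.read_camera("wrist"))
im=arm.read_camera("side"); cv2.imwrite("pics/s11.png",cv2.resize(im[220:340,240:360],None,fx=5,fy=5,interpolation=cv2.INTER_CUBIC))
```

```text
20.65 [0.4323 0.2245 0.0754] [0.0207 0.9998 0.0018 0.005 ] 0.04943273599481903 [ 4.0688 -8.4016 25.6298] [-1.6231 -0.1813  0.1295]
```

View pics/w11.png

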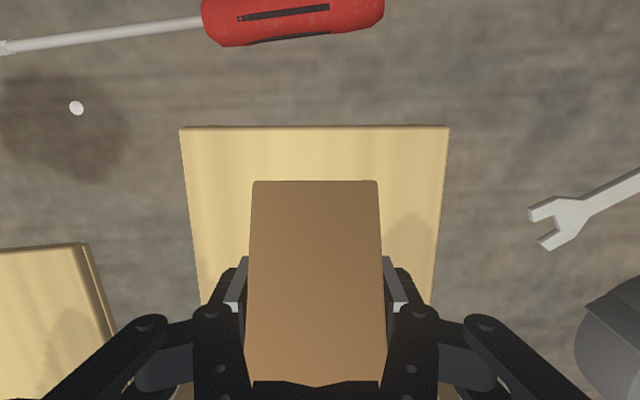

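View pics/s11.png

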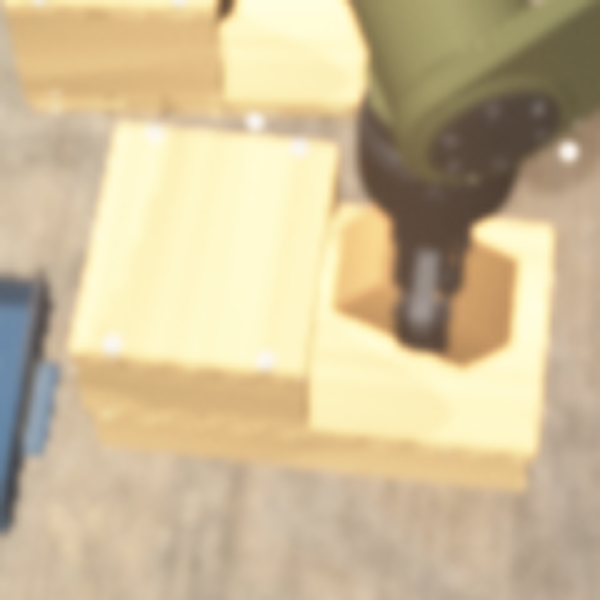

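```bash
cat > pitch.py <<'E'
from fit import *
from scipy.spatial.transform import Rotation as Ro
def cart(th,dz=0,dx=0,roll=0):
    o=arm.observe(); R=Ro.from_quat(o["eef_rot"]).as_matrix()
    g=o["tool_pos"]-R[:,2]*.0187
    b=box(-25,25,-42.5,42.5,0,42)-[0,0,.031]
    B=np.c_[R[:,1],-R[:,0],np.cross(R[:,1],-R[:,0])]  # carton x along jaw, y along -tool x
    Rp=Ro.from_rotvec(R[:,1]*th).as_matrix()@Ro.from_rotvec(R[:,0]*roll).as_matrix()
    return (b+[0,dx,dz])@(Rp@B).T+g
if __name__=="__main__":
    np.set_printoptions(precision=1,suppress=True)
    w=cam("wrist"); im=arm.read_camera("wrist"); sd=cam("side"); si=arm.read_camera("side")
    print(arm.observe()["wrist_force"])
    os=arm.outline_of("wrist","carton"); print([(x["bbox"],x["confidence"]) for x in os])
    for th in np.arange(-1,1.01,.2):
        P=cart(th); q=proj(w,P); print(round(th,2),"zmin",P[:,2].min().round(4),q[:,1].min(), q[[2,3,6,7]].ravel(), q[[0,1,4,5]].ravel())
E
python3 pitch.py
```

```text
[ 4.5 -8.  24.2]
[([242.0, 179.0, 391.6, 386.9], 0.93)]
-1.0 zmin 0.0522 164.4867009893267 [220.5 396.6 245.1 420.8 412.7 397.  387.2 421.1] [255.6 164.5 266.5 223.8 377.1 164.7 365.7 224. ]
-0.8 zmin 0.0557 162.94455823325848 [224.1 425.5 249.5 414.7 408.9 425.8 382.7 414.9] [251.  162.9 264.8 211.2 381.9 163.1 367.5 211.4]
-0.6 zmin 0.0607 167.11295031265007 [229.  444.4 253.5 404.4 403.8 444.7 378.5 404.6] [245.8 167.1 262.7 200.5 387.3 167.3 369.7 200.7]
-0.4 zmin 0.067 178.2388461244465 [234.7 453.1 257.1 391.1 397.8 453.4 374.9 391.3] [240.1 178.2 260.  192.1 393.2 178.5 372.5 192.3]
-0.2 zmin 0.0744 186.75262161408943 [240.6 452.9 260.2 375.8 391.8 453.1 371.7 376. ] [234.1 197.4 256.9 186.8 399.2 197.6 375.7 186.9]
-0.0 zmin 0.0826 185.05404583120543 [246.3 445.6 262.8 359.2 385.9 445.8 369.1 359.4] [228.5 224.9 253.2 185.1 405.  225.2 379.5 185.2]
0.2 zmin 0.0752 187.8455059547763 [251.4 433.  264.9 341.8 380.6 433.2 367.  342. ] [223.6 260.1 249.2 187.8 409.9 260.4 383.7 188. ]
0.4 zmin 0.0677 195.91717873200366 [256.  416.8 266.5 324.1 376.  417.  365.3 324.3] [220.2 300.7 244.7 195.9 413.3 301.  388.3 196.1]
0.6 zmin 0.0612 209.8907070324716 [259.9 398.3 267.7 306.5 372.  398.5 364.2 306.6] [218.8 343.  240.2 209.9 414.7 343.3 392.9 210.1]
0.8 zmin 0.0561 229.98365460258736 [263.1 378.5 268.4 289.1 368.7 378.7 363.6 289.2] [219.6 382.4 235.8 230.  413.7 382.7 397.4 230.2]
1.0 zmin 0.0525 255.73546308514722 [265.7 358.  268.6 272.1 366.1 358.2 363.4 272.3] [222.4 414.9 232.  255.7 410.7 415.3 401.3 256. ]
```

```bash
sed -i 's/B=np.c_\[.*/B=np.c_[R[:,1],R[:,0],-R[:,2]]/' pitch.py; python3 pitch.py
```

```text
[ 3.9 -8.6 25.5]
[([245.0, 179.6, 389.7, 387.8], 0.66)]
-1.0 zmin 0.0416 195.6929705912227 [270.3 245.  261.3 195.7 361.6 245.2 371.1 195.9] [252.8 428.4 234.  410.  379.1 428.6 398.6 410.2]
-0.8 zmin 0.0419 188.83162446293588 [269.5 227.5 258.4 188.8 362.6 227.7 374.1 189. ] [257.2 411.4 238.2 419.5 374.7 411.6 394.3 419.7]
-0.6 zmin 0.0443 185.3107513825555 [268.1 211.2 255.  185.3 364.  211.4 377.7 185.5] [260.9 392.4 242.7 422.  370.9 392.6 389.6 422.2]
-0.4 zmin 0.0487 185.90077484302404 [266.2 196.4 251.1 185.9 366.  196.6 381.7 186.1] [263.9 372.3 247.2 418.5 367.9 372.5 385.  418.8]
-0.2 zmin 0.0549 183.51812141192684 [263.7 183.5 246.8 191.4 368.6 183.7 386.1 191.6] [266.3 351.8 251.4 410.3 365.4 351.9 380.7 410.5]
-0.0 zmin 0.0626 173.07620218275065 [260.6 173.1 242.3 202.6 371.9 173.2 390.7 202.8] [268.2 331.1 255.3 398.5 363.6 331.3 376.7 398.7]
0.2 zmin 0.0556 165.86200459417395 [256.9 165.9 237.8 219.8 375.8 166.  395.3 220.1] [269.5 310.6 258.6 384.2 362.3 310.8 373.3 384.4]
0.4 zmin 0.0492 162.83502151784788 [252.4 162.8 233.7 243.  380.4 163.  399.5 243.3] [270.3 290.6 261.5 368.2 361.5 290.8 370.4 368.3]
0.6 zmin 0.0446 165.14485090612024 [247.4 165.1 230.3 271.3 385.6 165.4 402.9 271.6] [270.7 271.1 263.8 351.1 361.2 271.3 368.  351.3]
0.8 zmin 0.042 174.04276837443294 [241.8 174.  228.  302.8 391.3 174.3 405.2 303.1] [270.5 252.4 265.7 333.6 361.4 252.5 366.1 333.7]
1.0 zmin 0.0415 190.6693765877363 [235.9 190.7 227.2 334.9 397.4 190.9 405.9 335.2] [269.9 234.5 267.1 315.8 362.1 234.7 364.7 316. ]
```

apply_moves --newtons 20 --steps '[{"dp": [-0.5, 0, 0.6], "twist": [0, 0, 0], "claw": 0}, {"dp": [-1.2, 0, 0.6], "twist": [0, 0, 0], "claw": 0}, {"dp": [-1.2, 0, 0.2], "twist": [0, 0, 0], "claw": 0}, {"dp": [-1.1, 0, -0.2], "twist": [0, 0, 0], "claw": 0}, {"dp": [-1.1, 0, -0.5], "twist": [0, 0, 0], "claw": 0}, {"dp": [-1.0, 0, -0.8], "twist": [0, 0, 0], "claw": 0}, {"dp": [-1.0, 0, -1.1], "twist": [0, 0, 0], "claw": 0}, {"dp": [-1.0, 0, -1.1], "twist": [0, 0, 0], "claw": 0}]'

```text
time_s: 22.05
tool_pos: [0.4278, 0.225, 0.0688]
eef_rot: [0.021, 1.0, 0.003, 0.012]
wrist_force: [16.1, -11.8, 37.6]
finger_gap: 0.0491
```

```bash
python3 pitch.py | head -9
python3 - <<'E'
from h import *
o=arm.observe(); print(o["time_s"],o["tool_pos"],o["eef_rot"],o["finger_gap"],o["wrist_force"],o["ft_torque"])
cv2.imwrite("pics/w12.png",arm.read_camera("wrist"))
E
```

```text
[ 15.4 -11.5  37.9]
[([244.9, 181.1, 390.0, 388.2], 0.89)]
-1.0 zmin 0.0348 195.66983052344014 [270.3 245.  261.3 195.7 361.7 245.1 371.1 195.8] [252.8 428.4 234.1 409.9 379.2 428.6 398.6 410.2]
-0.8 zmin 0.035 188.80703874020955 [269.5 227.5 258.4 188.8 362.6 227.7 374.1 189. ] [257.2 411.4 238.2 419.4 374.7 411.6 394.3 419.7]
-0.6 zmin 0.0373 185.28453826880133 [268.1 211.2 255.  185.3 364.  211.4 377.7 185.5] [260.9 392.4 242.7 422.  371.  392.6 389.6 422.2]
-0.4 zmin 0.0415 185.87279234219062 [266.2 196.4 251.1 185.9 366.  196.6 381.7 186.1] [263.9 372.3 247.2 418.5 367.9 372.5 385.  418.7]
-0.2 zmin 0.0476 183.49589059530084 [263.8 183.5 246.8 191.4 368.6 183.7 386.1 191.6] [266.3 351.7 251.4 410.3 365.4 351.9 380.7 410.5]
-0.0 zmin 0.0553 173.05237764789513 [260.7 173.1 242.3 202.5 371.9 173.2 390.7 202.8] [268.2 331.1 255.3 398.5 363.6 331.2 376.7 398.7]
0.2 zmin 0.0493 165.8363199204519 [256.9 165.8 237.8 219.8 375.8 166.  395.3 220. ] [269.5 310.6 258.6 384.2 362.3 310.8 373.3 384.3]
22.2 [0.42778566 0.22502505 0.0687518 ] [0.02055857 0.99971273 0.00344337 0.01183   ] 0.04941159295262369 [ 16.13530906 -12.13266075  37.57069734] [-2.26323456 -2.1243644   0.19729462]
```

View pics/w12.png

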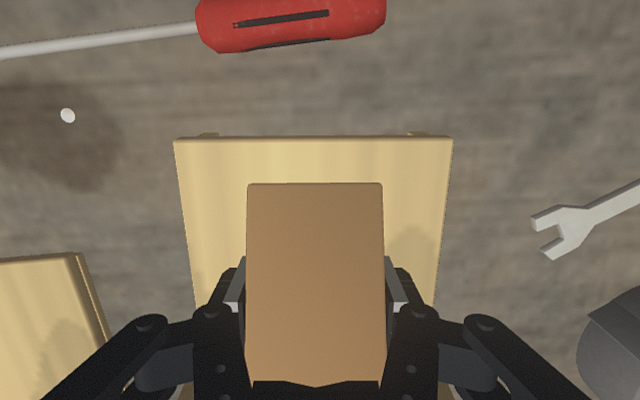

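apply_moves --steps '[{"dp": [0, 0, 0.1], "twist": [0, 0, 0], "claw": 0}, {"dp": [0, 0, 0.1], "twist": [0, 0, 0], "claw": 0}, {"dp": [0, 0, 0.1], "twist": [0, 0, 0], "claw": 50}, {"dp": [0, 0, 0.1], "twist": [0, 0, 0], "claw": 70}, {"dp": [0, 0, 0.1], "twist": [0, 0, 0], "claw": 100}, {"dp": [0, 0, 0.1], "twist": [0, 0, 0], "claw": 100}, {"dp": [0, 0, 0.1], "twist": [0, 0, 0], "claw": 100}]'

```text
time_s: 23.12
tool_pos: [0.4277, 0.225, 0.0697]
eef_rot: [0.021, 1.0, 0.003, 0.012]
wrist_force: [-0.6, 0.2, 0.1]
finger_gap: 0.0855
```

Run:
```python
from h import *
o=arm.observe(); print(o["time_s"],o["tool_pos"],o["eef_rot"],o["finger_gap"],o["wrist_force"],o["ft_torque"])
cv2.imwrite("pics/w13.png",arm.read_camera("wrist"))
```

```text
23.125 [0.42774838 0.22504709 0.06973155] [0.02052747 0.99971363 0.00343867 0.0118095 ] 0.08554354318214782 [-0.56813859  0.18812535  0.12681585] [0.03574621 0.03862763 0.03309227]
```

View pics/w13.png

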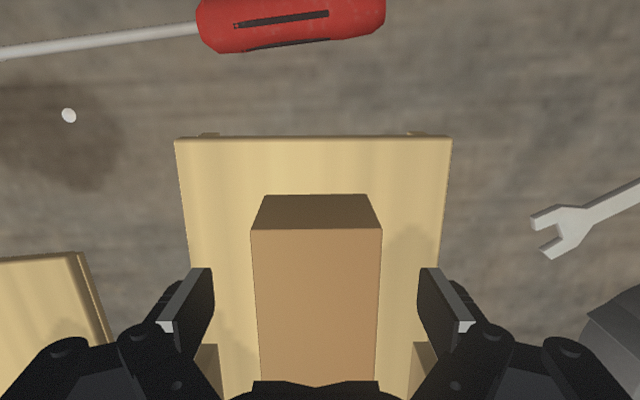

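Run:
```python
from h import *
np.set_printoptions(precision=4,suppress=True)
w=cam("wrist")
q=np.array([.4882,.2226]);c,s=np.cos(-.0357),np.sin(-.0357);R=np.array([[c,-s],[s,c]])
for uv in((251,229),(381,229)):
    P=toz(w,uv,.09); print(P,R.T@(P[:2]-q))
for uv in((175,138),(451,138)):
    P=toz(w,uv,.048); print(P,R.T@(P[:2]-q))
```

```text
[0.397  0.2018 0.09  ] [-0.0904 -0.024 ]
[0.3991 0.2502 0.09  ] [-0.0901  0.0244]
[0.3686 0.163  0.048 ] [-0.1174 -0.0639]
[0.3738 0.2894 0.048 ] [-0.1167  0.0627]
```

apply_moves --steps '[{"dp": [0, 0, 4], "twist": [0, 0, 0], "claw": 100}, {"dp": [-1, 0, 8], "twist": [0, 0, 0], "claw": 100}, {"dp": [-6.6, 0.2, 8], "twist": [0, 0, 0], "claw": 0}, {"dp": [-6.6, 0.2, 8], "twist": [0, 0, 0], "claw": 0}, {"dp": [-6.6, 0.2, 8], "twist": [0, 0, 0], "claw": 0}, {"dp": [-6.6, 0.2, 4], "twist": [0, 0, 0], "claw": 0}, {"dp": [-6.6, 0.2, -0.9], "twist": [0, 0, 0], "claw": 0}, {"dp": [-6.6, 0.2, -0.9], "twist": [0, 0, 0], "claw": 0}]'

```text
time_s: 24.18
tool_pos: [0.3609, 0.2262, 0.0584]
eef_rot: [0.021, 1.0, 0.002, 0.009]
wrist_force: [0.5, -0.6, 1.6]
finger_gap: -0.0002
```

Run:
```python
from h import *
o=arm.observe(); print(o["time_s"],o["tool_pos"],o["eef_rot"],o["finger_gap"],o["wrist_force"])
cv2.imwrite("pics/w14.png",arm.read_camera("wrist"))
```

```text
24.175 [0.3608529  0.22615521 0.05839491] [0.02084428 0.99973975 0.00192732 0.0090686 ] -0.00017544472091289632 [ 0.54284545 -0.5573909   1.64712714]
```

View pics/w14.png

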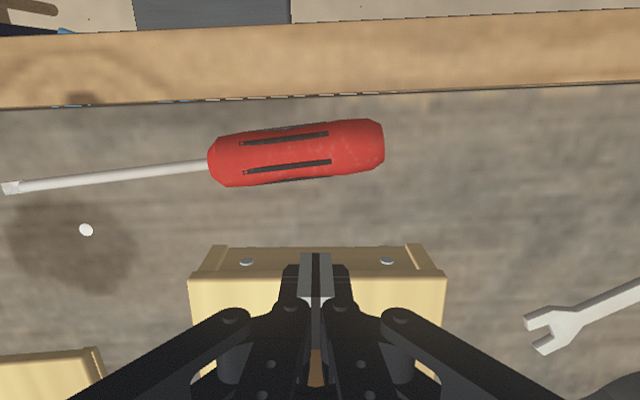

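apply_moves --steps '[{"dp": [1, 0.1, 0], "twist": [0, 0, 0], "claw": 0}, {"dp": [2, 0.1, 0], "twist": [0, 0, 0], "claw": 0}, {"dp": [3, 0, 0], "twist": [0, 0, 0], "claw": 0}, {"dp": [4, 0, 0], "twist": [0, 0, 0], "claw": 0}, {"dp": [5, -0.1, 0], "twist": [0, 0, 0], "claw": 0}, {"dp": [6, -0.1, 0], "twist": [0, 0, 0], "claw": 0}, {"dp": [7, -0.1, 0], "twist": [0, 0, 0], "claw": 0}, {"dp": [8, -0.2, 0], "twist": [0, 0, 0], "claw": 0}, {"dp": [9, -0.2, 0], "twist": [0, 0, 0], "claw": 0}, {"dp": [10, -0.2, 0], "twist": [0, 0, 0], "claw": 0}, {"dp": [10.6, -0.3, 0], "twist": [0, 0, 0], "claw": 0}, {"dp": [11, -0.3, 0], "twist": [0, 0, 0], "claw": 0}, {"dp": [11, -0.3, 0], "twist": [0, 0, 0], "claw": 0}]'

```text
time_s: 25.85
tool_pos: [0.4722, 0.2237, 0.0605]
eef_rot: [0.021, 1.0, 0.003, 0.011]
wrist_force: [0.5, 0.3, 0.3]
finger_gap: 0.0
```

Run:
```python
from h import *
o=arm.observe(); print(o["time_s"],o["tool_pos"],o["eef_rot"],o["finger_gap"],o["wrist_force"])
cv2.imwrite("pics/w15.png",arm.read_camera("wrist"))
im=arm.read_camera("side"); cv2.imwrite("pics/s15.png",cv2.resize(im[220:340,240:360],None,fx=5,fy=5,interpolation=cv2.INTER_CUBIC))
```

```text
25.85 [0.47223852 0.22374994 0.06045816] [0.02081721 0.9997202  0.00279609 0.01087849] 1.3242154264657117e-05 [0.51788087 0.2955967  0.26200756]
```

View pics/w15.png

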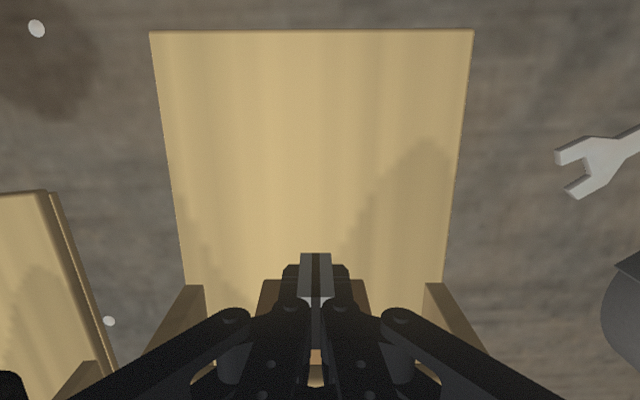

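View pics/s15.png

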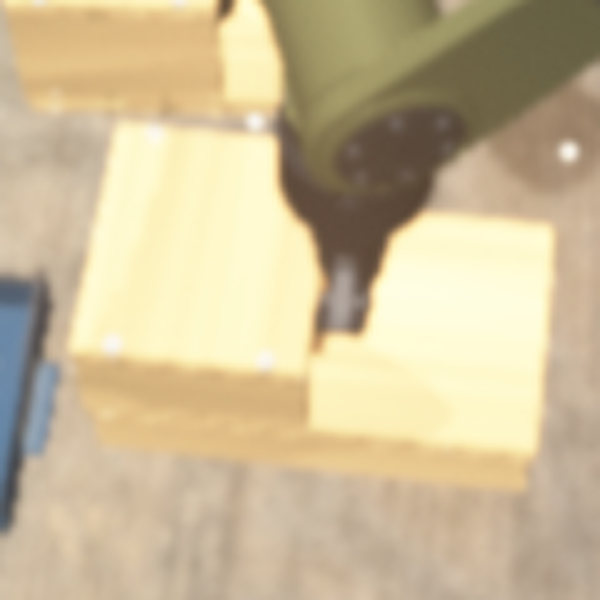

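apply_moves --steps '[{"dp": [-2, 0, 0], "twist": [0, 0, 0], "claw": 0}, {"dp": [-6, 0.2, 2], "twist": [0, 0, 0], "claw": 0}, {"dp": [-11, 0.3, 6], "twist": [0, 0, 0], "claw": 0}, {"dp": [-15, 5, 11], "twist": [0, 0, 0], "claw": 0}, {"dp": [-18, 10, 16], "twist": [0, 0, 0], "claw": 0}, {"dp": [-22, 15, 18], "twist": [0, 0, 0], "claw": 0}, {"dp": [-26, 20, 18], "twist": [0, 0, 0], "claw": 0}, {"dp": [-30, 25, 18], "twist": [0, 0, 0], "claw": 0}, {"dp": [-32, 30, 18], "twist": [0, 0, 0], "claw": 0}, {"dp": [-32, 30, 18], "twist": [0, 0, 0], "claw": 0}, {"dp": [-32, 30, 18], "twist": [0, 0, 0], "claw": 0}]'

```text
time_s: 27.32
tool_pos: [0.1509, 0.5246, 0.24]
eef_rot: [0.02, 1.0, 0.003, 0.011]
wrist_force: [0.1, -1.2, -0.3]
finger_gap: 0.0001
```

Run:
```python
from fit import *
o=arm.observe(); print(o["time_s"],o["tool_pos"],o["wrist_force"])
s=cam("scene");im=arm.read_camera("scene")
for t in("tape_measure","carton","spark_box","glue"): print(t,[([round(v) for v in x["bbox"]],round(x["confidence"],2)) for x in arm.outline_of("scene",t)])
cv2.imwrite("pics/sc16.png",cv2.resize(im[110:300,185:455],None,fx=2.9,fy=2.9,interpolation=cv2.INTER_CUBIC))
z=cv2.resize(im[125:225,190:350],None,fx=5,fy=5,interpolation=cv2.INTER_CUBIC)
def dr(P,col):
    for p in P: q=(proj(s,p)-[190,125])*5+2; cv2.polylines(z,[q.astype(int)],True,col,1)
def bay(o,h,x,y): return T(o,np.array([[x,yy,h] for yy in y])/1000.)
for o,h,w in(((.4882,.2226,-.0357),48,25),((.5624,.0122,.06),16,22)):
    for x in(-20,-6): dr([bay(o,h,x,(-w,w))],(0,0,255) if x==-20 else (255,0,0))
cv2.imwrite("pics/sc16z.png",z)
```

```text
27.325 [0.15089471 0.52464646 0.24000458] [ 0.10860332 -1.17955857 -0.33167602]
tape_measure [([346, 257, 385, 288], 0.72)]
carton [([224, 159, 247, 180], 0.53)]
spark_box [([379, 187, 391, 216], 0.52)]
glue [([417, 190, 439, 234], 0.69)]
```

View pics/sc16.png

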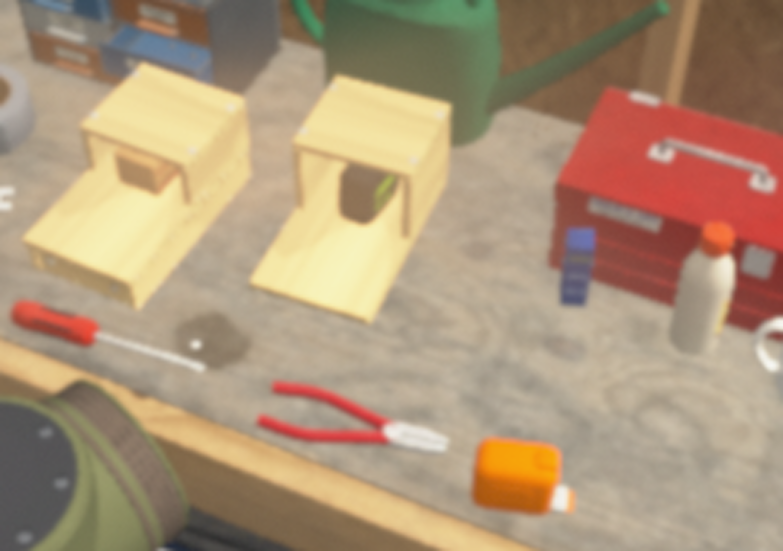

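View pics/sc16z.png

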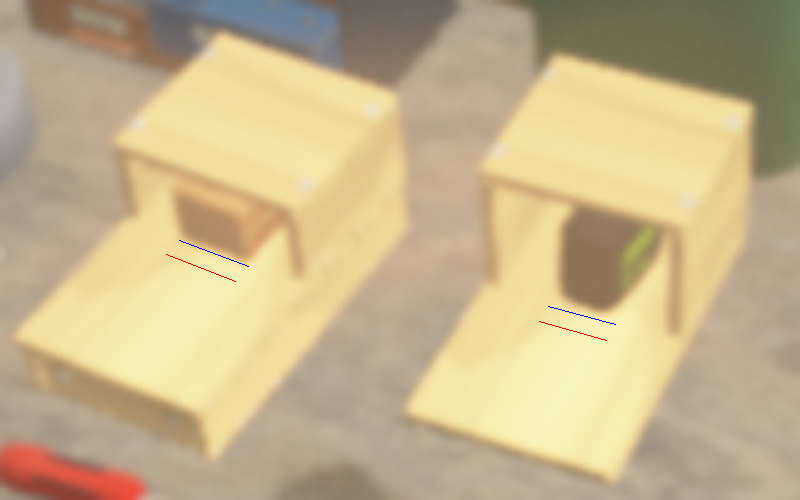

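```bash
python3 -c "
from workcell import arm
print(arm.finish_job())"
```

```text
the job is handed in; nothing more can be done
None
```

I put the black tape measure, hook end first, in the tall bay and the carton of nails in the low bay. I handed the job in at about 27 s. There is no verdict, only my own checks.

- **Placement:** I set each one down on its ledge and pushed it under the roof with the closed fingers. In the last scene picture both are upright, in line with their bays, and roughly level with the roof's front edge or a few mm behind it. That is well inside the 20 mm limit. I judged this by eye against guide lines drawn at known depths. The last outline search found the carton in its bay, but missed the tape measure and reported only the orange look-alike.
- **Bystanders:** the small blue box and the glue bottle show within 2 to 4 pixels of where they were at the start. The arm was clear of everything, with the fingers empty.
- **Carton tilted:** it turned about 0.4 rad in the grip while I carried it. I straightened it to about 0.2 rad by lowering it against the ledge with a lighter grip. The wrist force read up to 38 N while doing this. It dropped flat when I released it, and a picture confirmed that before I pushed it in.
- **Refused move:** one move call was refused for a format mistake and moved nothing.

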